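# Turn the bouquet to face front and set the turntable brake

### The arm

A 6-joint arm with a two-finger parallel gripper is mounted at the origin on the work surface. World frame = base frame: x ahead of the robot, y to its left, z up, the work surface at z = 0. Lengths are in m, angles in rad, forces in N, time in s.
With the tool pointing down it reaches from about 0.325 to 0.85 m from the base axis. Payload 4.4 kg.
Tool frame: the origin (TCP) lies on the centre line of the jaws, within the pads' length; the fingertips stand 14 mm ahead of it and the grasp point (between the pads) lies 5 mm behind it; z points along the fingers, y is the direction in which the jaws open and shut (so a half turn about z gives the same grasp; the last joint's range is limited). The gripper opens to 94 mm and grips with 3 to 60 N. Pads are 16 mm wide; open, the fingers measure 119 mm over their backs; the gripper's body (75 mm by 177 mm) begins 78 mm behind the grasp point.
Start: joints at [1.167, 0.207, 1.542, -0, 1.393, -0.15], TCP at [0.144, 0.557, 0.219] pointing down, gripper open.
Joint ranges: [-2.73, 2.73], [-0.86, 2.22], [0.23, 2.46], [-1.11, 4.25], [0.08, 2.63], [-2.82, 2.82]. Speed limits (rad/s): [2.79, 2.79, 3.14, 3.14, 3.14, 3.14].

### API

Orientations are given as a rotation vector (axis times angle).
In Python, from bench import read_state, get_image, camera_model, hand_in, silhouettes, mark_of gives the robot as it stands.
- The arm moves only by the tool move_arm, never from a script. Its argument "increments" is one flat list of numbers, 7 for each row, row after row: the shift along the world's x, y, z in mm, then the turn, a rotation vector about the world's x, y, z in rad, then the finger opening in mm, from 0 to 94. A call has exactly 10 rows; each row is the pose to reach, as a shift and turn from the pose measured when the call began; what a row does not reach only later rows make up. A row lasts 1/8 s, in which the tool goes at most 62.5 mm and 10.7 degrees, less where a joint would pass 70% of its speed; a pose out of reach is approached as far as the arm can. A call with a gripper value outside its range is refused whole. The fingers move at their own pace and stop on an object; "newtons" is the grip in N (left out, the last holds). Time passes only in rows, so rows that repeat a pose let the fingers close, or fill a call up. It gives the time, the measured TCP pose, the force and the opening at its end, in the units of the state.
- read_state(): the state, without advancing time (a new reading comes with each control period).
- get_image(name): name is "scene" or "top" or "wrist"; returns the picture (420x560x3 uint8, red, green, blue); there is no depth.
- camera_model(name): a dict with "fx", "fy", "cx", "cy" (pixels), "camera_from_world" (4x4, takes a point from world to camera coordinates); the wrist camera has in their place "T_tool_cam" (4x4, takes a point from camera to tool coordinates, whose origin is the TCP and whose axes are the flange's). Camera axes: x right, y up, looking along -z (the intrinsics and any distortion apply to the point x, -y, -z); pixel columns grow to the right and rows downward; lengths in m; the calibration is good to about 2 mm. A picture is of the moment at which its call begins: read the wrist's pose just before it. camera_model takes no time and is no camera call.
- hand_in(): hands the job in, once; it reports no verdict.
Trained networks look in the newest picture that a camera, given by its name, has taken for a name from the list of things; names that differ only in an ending like _2 or _b are one class to them, and where a whole thing is asked for, a point or a joint stands for the part that bears it (a point fixed in the world has none). Each returns a list of dicts, best first, with "conf" (0 to 1); they miss things now and then, are a little off and sometimes report something else, mostly with a low value. They report only what shows in the picture. A call takes as long as a camera call.
- silhouettes(camera, query): "mask" (420x560 bool, what is visible of it) and "location" ([column, row] in pixels, amid what is visible of it).
- mark_of(camera, query): "location" ([column, row] in pixels: a listed point, or the origin of a listed thing).
The state is a dict: "time_s": time; "qpos": joint angles; "joint_vel": joint speeds; "tau": joint torques, N m; "tool_pos": TCP position; "ee_rot": TCP orientation; "wrist_force": force on the tool from outside, world axes, zero at the start; "ft_torque": the same for the moment, N m; "finger_gap": finger opening in m.
Only numpy, scipy, OpenCV 4.12 (cv2) and the standard library are available. Lean on these libraries where they do the work, as an engineer would, in place of code of your own. Each camera call takes 0.05 s, during which the arm holds its last target. There are 200 camera calls.

### The job

The little flower arrangement stands on the turntable. Push the turntable round with a finger, without spinning it, until the red rose faces the pink arrow on the base; then push the orange brake lever all the way over to its stop, so that the rose is left facing the arrow. Do not touch or lift the arrangement itself, and leave everything else on the table where it is.

Things in the scene. Friction and masses are not known exactly. Their poses are not given: they have to be found in the camera images.
- base: Flat white base of the turntable, fixed to the table: a disc 196 mm across and 8 mm thick with a tongue (50 mm wide, to 170 mm from the axis) towards its +x that bears the pink arrow, and another (to 205 mm) towards its +y that bears the brake. Origin on the wheel's vertical axis at table height; x points from the axis to the pink arrow, z up.
- marker (a point): Tip of the pink arrow drawn on the base, 135 mm from the wheel's axis and 9 mm above the table; the arrow points at the axis.
- wheel (a joint): Angle of the turntable wheel on the base, rad, growing counter-clockwise seen from above; it turns freely either way within +-6.28 (it starts within +-1) and stays where it is left (friction about 0.12 N m, so about 1 N at a peg). The wheel is an aluminium disc 170 mm across, its top 26 mm above the table, with three dark arms 120 degrees apart at 19 to 26 mm height, each ending in an upright blue peg.
- peg0 (a point): Centre of the top of the blue peg on the arm that lies along the base's x at wheel angle 0. Every peg is 14 mm across, 120 mm from the axis, and stands from 21 to 85 mm above the table.
- peg1 (a point): The same on the arm 120 degrees counter-clockwise of peg0.
- peg2 (a point): The same on the arm 240 degrees counter-clockwise of peg0.
- pot: The loose flower arrangement on the middle of the wheel, 0.25 to 0.5 kg: square white pot 64 mm wide with a green dome of flowers 92 mm across, top 100 mm above the wheel. It turns with the wheel by friction. Origin at the centre of its underside; its x points from its middle to the red rose (the only red flower).
- rose (a point): The red rose, 42 mm across, leaning outwards 38 mm from the middle of the arrangement, 85 mm above the pot's underside.
- brake (a joint): Angle of the orange brake lever, rad: from 0 (off: the knob end points along the base's -x; it starts between 0 and 0.15) to 1.4 (on, at the stop: the knob end points nearly along the base's +y, away from the wheel, and the rubber shoe at its other end lies against the wheel). Grows clockwise seen from above; it stays where it is left (about 2 N at the knob). It does not alter the wheel's resistance.
- brake_knob (a point): Centre of the top of the brake lever's upright round orange knob, 14 mm across, 70 mm from the pivot, standing from 17 to 72 mm above the table.
- brake_pivot (a point): The brake lever's vertical pivot, 180 mm from the wheel's axis towards the base's +y; top of its steel boss, 19 mm above the table.
- posy2_mid (a point): Middle of a second arrangement of the same size, with pink in place of the red rose, loose on the table (50 mm up).
- spool_mid (a point): Middle of a loose white ribbon spool lying flat, 90 mm across, 32 mm tall.
- tape_mid (a point): Middle of a loose roll of green tape lying flat, 64 mm across, 24 mm tall.
- tumbler_mid (a point): Middle of a loose glass tumbler, 72 mm across, 90 mm tall.
- bud_mid (a point): Middle of a loose cream rose head, 38 mm across, 27 mm tall.
- cutter_mid (a point): Middle of a loose pink cutter lying flat, 130 x 16 x 10 mm.
- tin_mid (a point): Middle of a loose mint tin with pink scissor handles, 80 mm across, 160 mm tall (80 mm up).

How it is judged:
On the way, in this order (a step that is already met when the one before it is completed fails the run):
1. the red rose faces the pink arrow (within about 12 degrees), the wheel still, the brake still off (y of rose in the frame of base between -0.0085 and 0.0085 m and x of rose in the frame of base above 0.015 m and velocity of joint wheel between -0.1 and 0.1 rad/s and value of joint brake below 0.4 rad), for 0.2 s.
2. the brake lever is pushed over to its stop (value of joint brake above 1.28 rad), for 0.2 s.
At the end, for the whole second after the job is handed in: The red rose faces the pink arrow: the rose's point lies within 8.5 mm (about 12 degrees) of the line from the wheel's axis through the arrow, on the arrow's side. The brake lever is within 0.12 rad of its stop at 1.4. The arrangement stands upright on the wheel, within 15 mm of its axis, at rest (y of rose in the frame of base between -0.0085 and 0.0085 m and x of rose in the frame of base above 0.015 m and velocity of joint wheel between -0.1 and 0.1 rad/s and value of joint brake above 1.28 rad and angle between pot's own z axis and vertical below 0.1 rad and height (world z) of pot between 0.022 and 0.03 m and horizontal distance between pot and base below 0.015 m and linear speed of pot below 0.02 m/s); the robot touches nothing.
It fails at once if the arrangement on the wheel is touched by the robot (contact force between pot and the fingers above 0.3 N or contact force between pot and the arm above 0.3 N).
It fails at once if the arrangement is lifted, tipped or pushed off the middle (more than 20 mm) (height (world z) of pot above 0.036 m or angle between pot's own z axis and vertical above 0.25 rad or horizontal distance between pot and base above 0.02 m).
It fails at once if the wheel is spun (faster than 3 rad/s) (velocity of joint wheel above 3 rad/s or velocity of joint wheel below -3 rad/s).
It fails at once if something else on the table is moved by more than 20 mm or knocked over (distance of any of posy2_mid, spool_mid, tape_mid, tumbler_mid, bud_mid, cutter_mid, tin_mid from where it was at the start of the episode above 0.02 m).
It also fails if it takes over 72 s, if anything falls off the work surface, if the arm or the gripper's body presses on something with over 40 N, if the wrist force passes 120 N, or if a joint passes its speed limit or range.

## Working session

There is one attempt and no reset: what is moved stays moved. The work goes in short steps, Python scripts to look and compute and a tool call to move; the robot and the scene stay as the last step left them, time stands still between calls to the robot, and variables do not carry over. Pictures are saved under pics/ and viewed, about 8 in all and at most 12, crops included, and the job is handed in when it is done.

Besides the shell and the picture viewer there is one more tool, called after "Emit:" by a JSON object that holds its "fn" and its "kwargs". move_arm: Moves the arm, as the interface text tells. Its arguments: {"type":"object","properties":{"increments":{"type":"array"},"newtons":{"type":"number"}},"required":["increments"]}

```bash
mkdir -p pics
cat > h.py <<'E'
import numpy as np, cv2
from bench import *
def ray(cam,px):
    m=camera_model(cam); M=np.array(m["camera_from_world"]); R=M[:3,:3]; o=-R.T@M[:3,3]
    d=np.array([(px[0]-m["cx"])/m["fx"],-(px[1]-m["cy"])/m["fy"],-1]); return o,R.T@d
def atz(cam,px,z):
    o,d=ray(cam,px); return (o+d*(z-o[2])/d[2])
def proj(cam,p):
    m=camera_model(cam); c=np.array(m["camera_from_world"])@np.append(p,1)
    return [m["cx"]+m["fx"]*c[0]/-c[2], m["cy"]-m["fy"]*c[1]/-c[2]]
Z=dict(base=0,marker=.009,peg0=.085,peg1=.085,peg2=.085,pot=.026,rose=.111,brake_knob=.072,brake_pivot=.019,posy2_mid=.05,spool_mid=.016,tape_mid=.012,tumbler_mid=.045,bud_mid=.0135,cutter_mid=.005,tin_mid=.08)
E
python3 - <<'E'
from h import *
print({k:v for k,v in camera_model("top").items()})
for c in ["top","scene"]:
    im=get_image(c); cv2.imwrite(f"pics/{c}0.png",im[:,:,::-1])
    for k,z in Z.items():
        r=mark_of(c,k)
        print(c,k,[(np.round(x["location"]).tolist(),round(x["conf"],2),atz(c,x["location"],z)[:2].round(3).tolist()) for x in r[:3]])
print(read_state())
E
```

```text
{'fx': 418.3058464342787, 'fy': 418.3058464342787, 'cx': 271.1276805564438, 'cy': 209.89174661455905, 'camera_from_world': array([[ 0.00907517, -0.99993267, -0.00723187,  0.06214146],
       [ 0.99437809,  0.00826127,  0.10556502, -0.59726726],
       [-0.10549817, -0.00814923,  0.9943861 , -0.94382841],
       [ 0.        ,  0.        ,  0.        ,  1.        ]])}
top base [([235.0, 233.0], 0.4, [0.544, 0.155])]
top marker [([303.0, 171.0], 0.59, [0.693, -0.008])]
top peg0 [([258.0, 222.0], 0.96, [0.565, 0.096]), ([339.0, 175.0], 0.76, [0.67, -0.084]), ([337.0, 269.0], 0.71, [0.464, -0.077])]
top peg1 [([258.0, 222.0], 0.96, [0.565, 0.096]), ([339.0, 175.0], 0.76, [0.67, -0.084]), ([337.0, 269.0], 0.71, [0.464, -0.077])]
top peg2 [([258.0, 222.0], 0.96, [0.565, 0.096]), ([339.0, 175.0], 0.76, [0.67, -0.084]), ([337.0, 269.0], 0.71, [0.464, -0.077])]
top pot [([312.0, 227.0], 0.94, [0.558, -0.029])]
top rose [([325.0, 234.0], 0.89, [0.538, -0.049]), ([390.0, 162.0], 0.51, [0.696, -0.189]), ([420.0, 235.0], 0.24, [0.538, -0.251])]
top brake_knob [([234.0, 263.0], 0.68, [0.473, 0.149]
[... 1695 characters left out ...]
[([376.0, 306.0], 0.83, [0.562, 0.373])]
{'time_s': 1.7, 'qpos': array([ 1.16751486e+00,  2.06615624e-01,  1.54152356e+00,  9.28688878e-07,
        1.39353259e+00, -1.50477598e-01]), 'joint_vel': array([ 0.00135024, -0.00149582,  0.00102044,  0.00096801, -0.0010118 ,
        0.00014841]), 'tau': array([-7.61814699e-04, -3.70854378e+01, -2.81756848e+01,  6.97175413e-02,
        2.73401249e-02, -2.30750715e-05]), 'tool_pos': array([0.14380851, 0.55670413, 0.2194266 ]), 'ee_rot': array([-3.96044201e-01, -3.11650637e+00,  1.19154811e-04]), 'wrist_force': array([-0.15837971, -0.09964007, -0.94967355]), 'ft_torque': array([-0.00564186,  0.0242801 ,  0.01683938]), 'finger_gap': 0.09388018693102933}
```

View pics/top0.png

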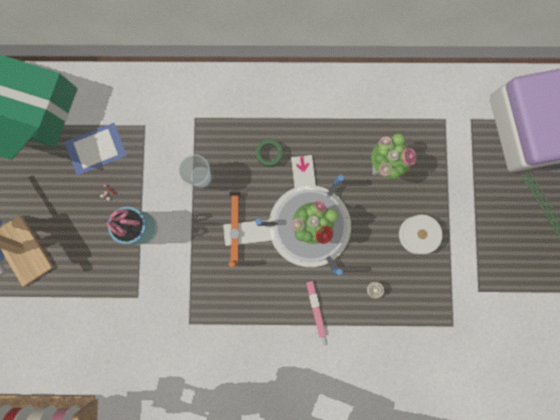

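View pics/scene0.png

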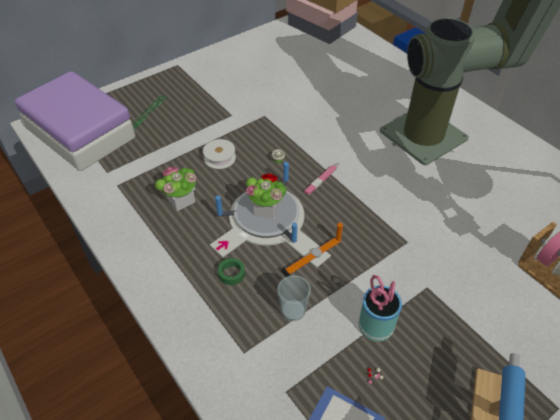

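The top view shows the turntable at about (312,227), the rose at (325,234) facing back towards the robot, the lever off with its knob at (233,264), and the arrow at (303,165). The scene view agrees. The wheel has to turn about +148°. I'll straddle the peg at -151° with the fingers loosely apart.

Emit:
{"fn": "move_arm", "kwargs": {"increments": [160,-320,0,0,0,-1.2,40,320,-637,0,0,0,-2.38,40,320,-637,0,0,0,-2.38,40,320,-637,0,0,0,-2.38,40,320,-637,0,0,0,-2.38,40,320,-637,0,0,0,-2.38,40,320,-637,0,0,0,-2.38,40,320,-637,0,0,0,-2.38,40,320,-637,0,0,0,-2.38,40,320,-637,0,0,0,-2.38,40]}}

```text
time_s: 2.95
tool_pos: [0.4252, -0.0038, 0.2199]
ee_rot: [2.751, 1.515, 0.002]
wrist_force: [1.2, 0.6, -0.4]
finger_gap: 0.0401
```

Emit:
{"fn": "move_arm", "kwargs": {"increments": [39,-76,0,0,0,-0.5,40,39,-76,0,0,0,-0.5,40,39,-76,0,0,0,-0.5,40,39,-76,0,0,0,-0.5,40,39,-76,0,0,0,-0.5,40,39,-76,-50,0,0,-0.5,40,39,-76,-90,0,0,-0.5,40,39,-76,-90,0,0,-0.5,40,39,-76,-90,0,0,-0.5,40,39,-76,-90,0,0,-0.5,40]}}

```text
time_s: 4.2
tool_pos: [0.466, -0.0804, 0.1322]
ee_rot: [3.037, 0.788, 0.008]
wrist_force: [0.1, -0.0, 0.6]
finger_gap: 0.0398
```

Run:
```python
from h import *
im=get_image("wrist"); cv2.imwrite("pics/w1.png",im[:,:,::-1])
sc=get_image("scene")
cv2.imwrite("pics/m1.png",np.hstack([im[:,:,::-1],cv2.resize(sc[100:310,150:400,::-1],(500,420))])[:, :1060][:, ::1] if 0 else cv2.resize(np.hstack([im[:,:,::-1],cv2.resize(sc[100:310,150:400,::-1],(500,420))]),(795,315)))
s=read_state(); print(s["time_s"],s["tool_pos"],s["ee_rot"],s["wrist_force"])
```

```text
4.3 [ 0.46553444 -0.08028217  0.1317601 ] [3.03803554 0.78748366 0.00673284] [ 0.03112502 -0.13083707 -0.27435099]
```

View pics/m1.png

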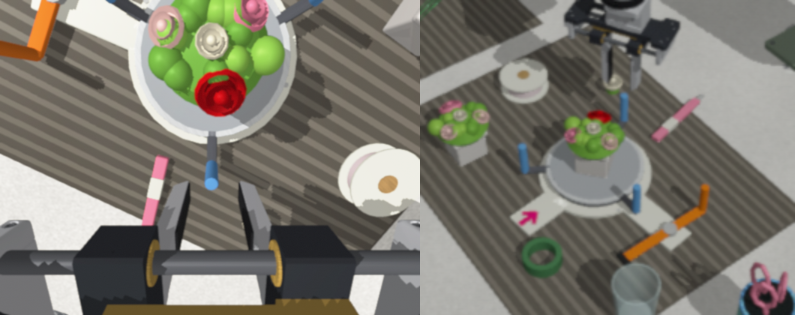

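```bash
cat >> h.py <<'E'
from scipy.spatial.transform import Rotation as Ro
def wat(px,z,s):
    m=camera_model("wrist"); T=np.eye(4); T[:3,:3]=Ro.from_rotvec(s["ee_rot"]).as_matrix(); T[:3,3]=s["tool_pos"]
    T=T@np.array(m["T_tool_cam"]); d=T[:3,:3]@np.array([(px[0]-m["cx"])/m["fx"],-(px[1]-m["cy"])/m["fy"],-1]); o=T[:3,3]
    return o+d*(z-o[2])/d[2]
E
python3 - <<'E'
from h import *
s=read_state(); get_image("wrist")
for k in ["peg0","rose","pot"]:
    for x in mark_of("wrist",k)[:3]: print(k,x["location"],round(x["conf"],2),wat(x["location"],Z[k],s).round(4))
E
```

```text
peg0 [280.0, 246.4] 0.9 [ 0.4572 -0.08    0.085 ]
rose [294.1, 128.8] 0.67 [ 0.5354 -0.0466  0.111 ]
```

Emit:
{"fn": "move_arm", "kwargs": {"increments": [-4,-1,-20,0,0,0,40,-4,-1,-40,0,0,0,40,-4,-1,-60,0,0,0,40,-4,-1,-68,0,0,0,40,-4,-1,-68,0,0,0,40,-4,-1,-68,0,0,0,40,-4,-1,-68,0,0,0,40,-4,-1,-68,0,0,0,40,-4,-1,-68,0,0,0,40,-4,-1,-68,0,0,0,40]}}

```text
time_s: 5.75
tool_pos: [0.4605, -0.081, 0.0626]
ee_rot: [3.039, 0.787, 0.004]
wrist_force: [-0.1, 0.4, 0.7]
finger_gap: 0.04
```

```bash
cat >> h.py <<'E'
def arc(C,r,step,th_to=None,n=10,z=None):
    s=read_state(); p=s["tool_pos"]*1000; d=p[:2]-C; t0=np.arctan2(d[1],d[0])
    y=Ro.from_rotvec(s["ee_rot"]).as_matrix()[:2,1]; phi=np.arctan2(y[1],y[0]); err=(t0+np.pi/2-phi+np.pi/2)%np.pi-np.pi/2
    print("t0",np.degrees(t0).round(1),"r",np.hypot(*d).round(1),"yawerr",err.round(3),s["tool_pos"],s["wrist_force"].round(1),s["time_s"])
    for i in range(1,n+1):
        a=np.radians(step*i); q=C+r*np.array([np.cos(t0+a),np.sin(t0+a)])-p[:2]; print(*q.round().astype(int),0 if z is None else round(z-p[2]),"0 0",round(a+err,2),sep=", ",end=" | ")
E
python3 -c "
from h import *
arc(np.array([567.5,-23.5]),120,5)"
```

```text
t0 -151.7 r 121.4 yawerr -0.014 [ 0.46054889 -0.08101266  0.06260422] [-0.1  0.4  0.7] 5.75
7, -8, 0, 0 0, 0.07 | 13, -17, 0, 0 0, 0.16 | 20, -25, 0, 0 0, 0.25 | 27, -32, 0, 0 0, 0.34 | 35, -39, 0, 0 0, 0.42 | 44, -45, 0, 0 0, 0.51 | 53, -50, 0, 0 0, 0.6 | 63, -54, 0, 0 0, 0.68 | 72, -57, 0, 0 0, 0.77 | 83, -60, 0, 0 0, 0.86 |
```

Emit:
{"fn": "move_arm", "kwargs": {"increments": [7,-8,1,0,0,0.07,40,13,-17,1,0,0,0.16,40,20,-25,1,0,0,0.25,40,27,-32,1,0,0,0.34,40,35,-39,1,0,0,0.42,40,44,-45,1,0,0,0.51,40,53,-50,1,0,0,0.6,40,63,-54,1,0,0,0.68,40,72,-57,1,0,0,0.77,40,83,-60,1,0,0,0.86,40]}}

```text
time_s: 7.0
tool_pos: [0.543, -0.1406, 0.0631]
ee_rot: [-2.432, -1.986, -0.003]
wrist_force: [-1.1, 1.0, 0.0]
finger_gap: 0.0402
```

```bash
cat > look.py <<'E'
from h import *
C=np.array([.5675,-.0235])
for c in ["top","scene"]:
    get_image(c)
    for k in ["peg0","rose","pot","brake_knob","brake_pivot","marker"]:
        for x in mark_of(c,k)[:3]:
            p=atz(c,x["location"],Z[k])[:2]; d=p-C
            print(c,k,round(x["conf"],2),p.round(4),"ang",np.degrees(np.arctan2(d[1],d[0])).round(1),"r",np.hypot(*d).round(4))
E
python3 look.py; python3 -c "
from h import *
arc(np.array([567.5,-23.5]),120,5,z=64)"
```

```text
top peg0 0.93 [0.6788 0.0059] ang 14.8 r 0.1152
top peg0 0.75 [ 0.5336 -0.1375] ang -106.6 r 0.119
top peg0 0.57 [0.4868 0.0608] ang 133.7 r 0.1167
top rose 0.65 [ 0.5619 -0.0598] ang -98.8 r 0.0367
top pot 0.62 [ 0.5586 -0.0216] ang 168.2 r 0.0091
top brake_knob 0.76 [0.4698 0.1573] ang 118.4 r 0.2055
top brake_knob 0.33 [ 0.5625 -0.0218] ang 161.6 r 0.0053
top brake_pivot 0.71 [0.539  0.1452] ang 99.6 r 0.1711
top brake_pivot 0.25 [0.4824 0.0601] ang 135.5 r 0.1193
top marker 0.84 [ 0.6937 -0.0063] ang 7.8 r 0.1274
scene peg0 0.91 [0.6817 0.0034] ang 13.3 r 0.1173
scene peg0 0.83 [0.4751 0.0531] ang 140.3 r 0.12
scene peg0 0.81 [ 0.534  -0.1426] ang -105.7 r 0.1237
scene rose 0.65 [ 0.5672 -0.0626] ang -90.5 r 0.0391
scene rose 0.46 [0.7707 0.132 ] ang 37.4 r 0.2559
scene pot 0.76 [ 0.5604 -0.0359] ang -119.9 r 0.0143
scene pot 0.59 [ 0.5744 -0.012 ] ang 59.1 r 0.0134
scene brake_knob 0.7 [0.4698 0.1518] ang 119.1 r 0.2006
scene brake_pivot 0.57 [0.538  0.1536] ang 99.5 r 0.1795
scene brake_pivot 0.37 [0.4378 0.0127] ang 164.4 r 0.1346
scene marker 0.78 [0.706  0.0014] ang 10.2 r 0.1407
t0 -101.5 r 119.9 yawerr 0.002 [ 0.54349758 -0.14097334  0.06365022] [-0.4  1.  -0.3] 7.7
10, -2, 0, 0 0, 0.09 | 21, -2, 0, 0 0, 0.18 | 31, -2, 0, 0 0, 0.26 | 42, -1, 0, 0 0, 0.35 | 52, 1, 0, 0 0, 0.44 | 62, 4, 0, 0 0, 0.53 | 72, 7, 0, 0 0, 0.61 | 81, 12, 0, 0 0, 0.7 | 90, 17, 0, 0 0, 0.79 | 99, 23, 0, 0 0, 0.87 |
```

Emit:
{"fn": "move_arm", "kwargs": {"increments": [10,-2,0,0,0,0.09,40,21,-2,0,0,0,0.18,40,31,-2,0,0,0,0.26,40,42,-1,0,0,0,0.35,40,52,1,0,0,0,0.44,40,62,4,0,0,0,0.53,40,72,7,0,0,0,0.61,40,81,12,0,0,0,0.7,40,90,17,0,0,0,0.79,40,99,23,0,0,0,0.87,40]}}

```text
time_s: 8.95
tool_pos: [0.6419, -0.1178, 0.0631]
ee_rot: [-1.368, -2.825, -0.004]
wrist_force: [-1.1, -0.4, -0.8]
finger_gap: 0.04
```

```bash
python3 -c "
from h import *
arc(np.array([567.5,-23.5]),120,4.5,z=64)"
```

```text
t0 -51.7 r 120.1 yawerr -0.0 [ 0.64190689 -0.11775148  0.06314425] [-1.1 -0.4 -0.8] 8.95
7, 6, 1, 0 0, 0.08 | 14, 13, 1, 0 0, 0.16 | 20, 20, 1, 0 0, 0.24 | 25, 28, 1, 0 0, 0.31 | 30, 36, 1, 0 0, 0.39 | 35, 44, 1, 0 0, 0.47 | 38, 53, 1, 0 0, 0.55 | 41, 62, 1, 0 0, 0.63 | 43, 71, 1, 0 0, 0.71 | 45, 80, 1, 0 0, 0.79 |
```

Emit:
{"fn": "move_arm", "kwargs": {"increments": [7,6,1,0,0,0.08,40,14,13,1,0,0,0.16,40,20,20,1,0,0,0.24,40,25,28,1,0,0,0.31,40,30,36,1,0,0,0.39,40,35,44,1,0,0,0.47,40,38,53,1,0,0,0.55,40,41,62,1,0,0,0.63,40,43,71,1,0,0,0.71,40,45,80,1,0,0,0.79,40]}}

```text
time_s: 10.2
tool_pos: [0.6863, -0.0378, 0.0636]
ee_rot: [-0.172, -3.132, -0.001]
wrist_force: [-0.5, -1.3, -0.9]
finger_gap: 0.04
```

```bash
cat >> look.py <<'E'
for c in ["top","scene"]:
    im=get_image(c); h=cv2.cvtColor(im,cv2.COLOR_RGB2HSV)
    m=((h[...,0]<6)|(h[...,0]>172))&(h[...,1]>170)&(h[...,2]>60)
    n,l,st,ce=cv2.connectedComponentsWithStats(m.astype(np.uint8))
    for i in range(1,n):
        if st[i,4]>25:
            p=atz(c,ce[i],.111)[:2]; d=p-C
            if np.hypot(*d)<.08: print("red",c,st[i,4],p.round(4),"ang",np.degrees(np.arctan2(d[1],d[0])).round(1),"r",np.hypot(*d).round(4))
s=read_state(); im=get_image("wrist"); 
for k in ["peg0","rose","marker"]:
    for x in mark_of("wrist",k)[:2]:
        p=wat(x["location"],Z[k],s)[:2]; d=p-C
        print("wrist",k,round(x["conf"],2),p.round(4),"ang",np.degrees(np.arctan2(d[1],d[0])).round(1),"r",np.hypot(*d).round(4))
E
python3 look.py; python3 -c "
from h import *
arc(np.array([567.5,-23.5]),120,1,n=8,z=64)
t=get_image('top');w=get_image('wrist')
cv2.imwrite('pics/m2.png',np.hstack([cv2.resize(t[130:300,190:400],(494,400),interpolation=cv2.INTER_CUBIC),cv2.resize(w,(306,400))])[:,:,::-1])"
```

```text
top peg0 0.88 [0.5222 0.0915] ang 111.5 r 0.1236
top peg0 0.58 [ 0.6828 -0.0448] ang -10.5 r 0.1173
top rose 0.36 [ 0.6804 -0.0479] ang -12.2 r 0.1155
top pot 0.25 [0.5375 0.149 ] ang 99.9 r 0.1751
top brake_knob 0.65 [0.476 0.151] ang 117.7 r 0.197
top brake_pivot 0.91 [0.5341 0.1508] ang 100.9 r 0.1775
top marker 0.95 [ 0.695  -0.0039] ang 8.8 r 0.129
scene peg0 0.92 [0.5292 0.0892] ang 108.8 r 0.119
scene peg0 0.91 [ 0.4812 -0.1123] ang -134.2 r 0.1238
scene peg0 0.82 [ 0.6793 -0.0536] ang -15.1 r 0.1158
scene rose 0.58 [ 0.6031 -0.0207] ang 4.5 r 0.0357
scene pot 0.78 [ 0.5651 -0.0343] ang -102.8 r 0.011
scene brake_knob 0.9 [0.4809 0.1575] ang 115.6 r 0.2007
scene brake_knob 0.67 [0.5675 0.1816] ang 90.0 r 0.2051
scene brake_pivot 0.65 [0.5355 0.1521] ang 100.3 r 0.1785
red scene 140 [ 0.6038 -0.0225] ang 1.7 r 0.0363
wrist peg0 0.88 [ 0.6814 -0.0482] ang -12.2 r 0.1166
wrist rose 0.74 [ 0.6027 -0.0249] ang -2.3 r 0.0352
wrist marker 0.67 [ 0.6981 -0.0083] ang 6.6 r 0.1314
t0 -6.8 r 120.2 yawerr -0.006 [ 0.68688868 -0.03772675  0.0641142 ] [ 1.  -0.5 -0.2] 11.2
0, 2, 0, 0 0, 0.01 | 0, 4, 0, 0 0, 0.03 | 0, 6, 0, 0 0, 0.05 | 0, 8, 0, 0 0, 0.06 | 1, 10, 0, 0 0, 0.08 | 1, 13, 0, 0 0, 0.1 | 1, 15, 0, 0 0, 0.12 | 1, 17, 0, 0 0, 0.13 |
```

View pics/m2.png

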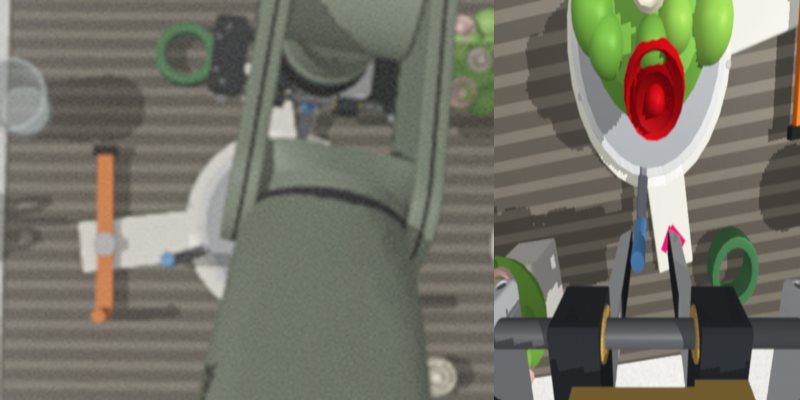

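The peg is now at about -12° and the rose at about 0–2°. The target is about 8.8°, so I'll push another 8° and then back the tool off the peg and lift.

Emit:
{"fn": "move_arm", "kwargs": {"increments": [0,2,0,0,0,0.01,40,0,4,0,0,0,0.03,40,0,6,0,0,0,0.05,40,0,8,0,0,0,0.06,40,1,10,0,0,0,0.08,40,1,13,0,0,0,0.1,40,1,15,0,0,0,0.12,40,1,17,0,0,0,0.13,40,1,17,0,0,0,0.13,40,1,17,0,0,0,0.13,40]}}

```text
time_s: 12.55
tool_pos: [0.688, -0.0205, 0.0641]
ee_rot: [0.028, -3.138, -0.002]
wrist_force: [0.1, -0.2, -0.4]
finger_gap: 0.0399
```

```bash
python3 look.py; python3 -c "
from h import *
arc(np.array([567.5,-23.5]),120,1,n=4,z=64)"
```

```text
top peg0 0.78 [ 0.4929 -0.1296] ang -125.1 r 0.1297
top peg0 0.75 [0.552  0.3749] ang 92.2 r 0.3988
top peg0 0.56 [ 0.6832 -0.0297] ang -3.1 r 0.1158
top brake_knob 0.78 [0.4721 0.1547] ang 118.2 r 0.2022
top brake_pivot 0.78 [0.5352 0.1539] ang 100.3 r 0.1803
top marker 0.9 [ 0.6908 -0.0015] ang 10.1 r 0.1252
top marker 0.75 [ 0.7013 -0.0381] ang -6.2 r 0.1346
scene peg0 0.72 [ 0.4979 -0.1195] ang -126.0 r 0.1186
scene peg0 0.59 [0.5134 0.0775] ang 118.2 r 0.1145
scene peg0 0.59 [ 0.6931 -0.0352] ang -5.3 r 0.1261
scene rose 0.69 [ 0.6064 -0.0138] ang 14.0 r 0.0401
scene pot 0.59 [ 0.566  -0.0311] ang -100.9 r 0.0078
scene brake_knob 0.66 [0.4753 0.1555] ang 117.3 r 0.2013
scene brake_knob 0.28 [0.5672 0.1768] ang 90.1 r 0.2003
scene brake_pivot 0.56 [0.5429 0.1492] ang 98.1 r 0.1744
scene marker 0.57 [ 0.7017 -0.007 ] ang 7.0 r 0.1352
red scene 134 [ 0.6021 -0.0184] ang 8.3 r 0.0349
wrist peg0 0.79 [ 0.6825 -0.0321] ang -4.3 r 0.1153
wrist rose 0.62 [ 0.6024 -0.0195] ang 6.6 r 0.0351
wrist marker 0.95 [ 0.6967 -0.0076] ang 7.0 r 0.1302
t0 1.3 r 120.4 yawerr 0.005 [ 0.6879004  -0.02076457  0.06413773] [ 0.5 -0.1  0.2] 13.55
0, 2, 0, 0 0, 0.02 | -1, 4, 0, 0 0, 0.04 | -1, 6, 0, 0 0, 0.06 | -1, 8, 0, 0 0, 0.07 |
```

Emit:
{"fn": "move_arm", "kwargs": {"increments": [0,-6,0,0,0,0,40,0,-12,0,0,0,0,40,0,-12,0,0,0,0,40,0,-12,50,0,0,0,40,0,-12,100,0,0,0,40,0,-12,150,0,0,0,40,0,-12,150,0,0,0,40,-50,60,150,0,0,0.05,40,-90,120,150,0,0,0.05,40,-140,170,150,0,0,0.05,40]}}

```text
time_s: 14.8
tool_pos: [0.574, 0.1187, 0.2122]
ee_rot: [0.106, -3.134, -0.002]
wrist_force: [0.6, 1.2, 1.1]
finger_gap: 0.0399
```

```bash
python3 -c "
from h import *
s=read_state();print(s['tool_pos'],s['ee_rot'])"
```

```text
[0.57400813 0.11870082 0.21215445] [ 1.05589868e-01 -3.13392538e+00 -2.01208137e-03]
```

Emit:
{"fn": "move_arm", "kwargs": {"increments": [-60,50,0,0,0,0,40,-110,100,0,0,0,0,40,-160,140,0,0,0,0,40,-210,180,0,0,0,0,40,-210,180,0,0,0,0,40,-210,180,0,0,0,0,40,-210,180,0,0,0,0,40,-210,180,0,0,0,0,40,-210,180,0,0,0,0,40,-210,180,0,0,0,0,40]}}

```text
time_s: 16.05
tool_pos: [0.3645, 0.2983, 0.2121]
ee_rot: [0.104, -3.134, -0.002]
wrist_force: [0.3, -0.7, 0.5]
finger_gap: 0.0402
```

```bash
python3 look.py; python3 -c "
from h import *
t=get_image('top')
cv2.imwrite('pics/m3.png',cv2.resize(t[130:300,160:400],(720,510),interpolation=cv2.INTER_CUBIC)[:,:,::-1])"
```

```text
top peg0 0.76 [0.5089 0.0913] ang 117.0 r 0.1289
top peg0 0.66 [ 0.683 -0.031] ang -3.7 r 0.1157
top peg0 0.56 [ 0.494  -0.1279] ang -125.2 r 0.1277
top rose 0.91 [ 0.608  -0.0198] ang 5.3 r 0.0407
top pot 0.81 [ 0.5614 -0.0202] ang 151.9 r 0.0069
top brake_knob 0.93 [0.4692 0.154 ] ang 119.0 r 0.2029
top brake_pivot 0.83 [0.5341 0.1442] ang 101.3 r 0.171
top marker 0.66 [ 0.7008 -0.0019] ang 9.2 r 0.1351
top marker 0.19 [ 0.6961 -0.0316] ang -3.6 r 0.1289
scene peg0 0.75 [ 0.4886 -0.1273] ang -127.2 r 0.1303
scene peg0 0.67 [ 0.6865 -0.0299] ang -3.1 r 0.1192
scene peg0 0.61 [0.5087 0.0902] ang 117.3 r 0.128
scene rose 0.96 [ 0.5998 -0.017 ] ang 11.5 r 0.0329
scene pot 0.66 [ 0.5637 -0.0255] ang -151.8 r 0.0043
scene pot 0.47 [0.664  0.2267] ang 68.9 r 0.2682
scene brake_knob 0.8 [0.4784 0.1543] ang 116.6 r 0.1989
scene brake_pivot 0.55 [0.5405 0.1513] ang 98.8 r 0.1769
scene marker 0.65 [ 0.701  -0.0018] ang 9.2 r 0.1352
red scene 146 [ 0.6034 -0.0177] ang 9.1 r 0.0364
wrist peg0 0.87 [0.5122 0.0848] ang 117.0 r 0.1216
wrist marker 0.3 [ 0.3651 -0.0339] ang -177.0 r 0.2027
```

View pics/m3.png

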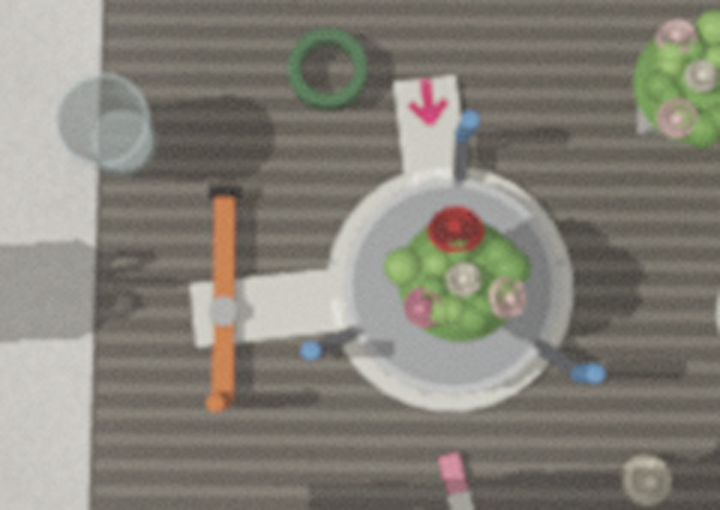

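Top view: the rose at (455,228) points at the arrow tip at (430,125), and the lever is still off with its knob at (216,402). Averaged over the cameras, rose and arrow agree to within about 1.5°. Next is the brake: straddle the knob.

Emit:
{"fn": "move_arm", "kwargs": {"increments": [40,-50,0,0,0,0,40,80,-100,0,0,0,0,40,108,-144,0,0,0,0,40,108,-144,0,0,0,0,40,108,-144,-40,0,0,0,40,108,-144,-80,0,0,0,40,108,-144,-110,0,0,0,40,108,-144,-135,0,0,0,40,108,-144,-154,0,0,0,40,108,-144,-154,0,0,0,40]}}

```text
time_s: 18.35
tool_pos: [0.4697, 0.1555, 0.0566]
ee_rot: [0.107, -3.129, -0.002]
wrist_force: [-0.3, 0.5, 1.0]
finger_gap: 0.0399
```

```bash
python3 -c "
from h import *
s=read_state(); w=get_image('wrist')
for x in mark_of('wrist','brake_knob')[:2]: print(x['conf'],wat(x['location'],.072,s))
cv2.imwrite('pics/m4.png',w[:,:,::-1])
arc(np.array([537,149]),68,-8.5,n=10,z=58)"
```

```text
0.71 [0.46976361 0.15572831 0.072     ]
t0 174.3 r 65.4 yawerr -0.167 [0.47192945 0.1554569  0.05858962] [-0.6 -1.  -0. ] 18.45
-1, 10, -1, 0 0, -0.32 | 2, 20, -1, 0 0, -0.46 | 7, 29, -1, 0 0, -0.61 | 13, 37, -1, 0 0, -0.76 | 20, 44, -1, 0 0, -0.91 | 28, 50, -1, 0 0, -1.06 | 37, 55, -1, 0 0, -1.21 | 46, 59, -1, 0 0, -1.35 | 56, 61, -1, 0 0, -1.5 | 66, 62, -1, 0 0, -1.65 |
```

View pics/m4.png

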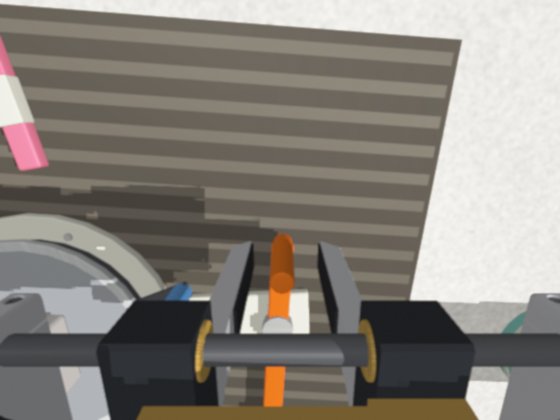

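```bash
python3 -c "
from h import *
arc(np.array([537,150]),69,-8,n=9,z=58)"
```

```text
t0 175.2 r 65.3 yawerr -0.152 [0.47192945 0.1554569  0.05858962] [-0.6 -1.  -0. ] 18.45
-2, 10, -1, 0 0, -0.29 | 1, 19, -1, 0 0, -0.43 | 5, 28, -1, 0 0, -0.57 | 10, 36, -1, 0 0, -0.71 | 16, 43, -1, 0 0, -0.85 | 23, 49, -1, 0 0, -0.99 | 31, 55, -1, 0 0, -1.13 | 40, 59, -1, 0 0, -1.27 | 49, 62, -1, 0 0, -1.41 |
```

The wrist view shows the knob at (283,262) between the two jaws. Now I'll sweep it round clockwise.

Emit:
{"fn": "move_arm", "kwargs": {"increments": [-1,2,0,0,0,-0.15,40,-2,10,0,0,0,-0.29,40,1,19,0,0,0,-0.43,40,5,28,0,0,0,-0.57,40,10,36,0,0,0,-0.71,40,16,43,0,0,0,-0.85,40,23,49,0,0,0,-0.99,40,31,55,0,0,0,-1.13,40,40,59,0,0,0,-1.27,40,49,62,0,0,0,-1.41,40]}}

```text
time_s: 19.7
tool_pos: [0.5195, 0.2186, 0.0593]
ee_rot: [-1.955, -2.452, -0.006]
wrist_force: [-3.1, 1.4, -0.4]
finger_gap: 0.0399
```

```bash
python3 -c "
from h import *
s=read_state();get_image('wrist');get_image('scene')
P=np.array([.537,.150])
for n in ['wrist','scene']:
  for x in mark_of(n,'brake_knob')[:1]:
    p=(wat(x['location'],.072,s) if n=='wrist' else atz(n,x['location'],.072))[:2]; d=p-P; print(n,x['conf'],p,np.degrees(np.arctan2(d[1],d[0])),np.hypot(*d))
arc(np.array([537,150]),69,-2,n=5,z=58)"
```

```text
wrist 0.7 [0.50731924 0.21672089] 113.98186641747539 0.07302482257018089
scene 0.56 [0.50525405 0.20861518] 118.4399505059364 0.06665991910609648
t0 102.9 r 69.6 yawerr -0.006 [0.52141922 0.21780492 0.05951737] [-1.1  0.2  0.7] 19.9
2, 0, -2, 0 0, -0.04 | 5, 0, -2, 0 0, -0.08 | 7, 1, -2, 0 0, -0.11 | 10, 1, -2, 0 0, -0.15 | 12, 1, -2, 0 0, -0.18 |
```

Emit:
{"fn": "move_arm", "kwargs": {"increments": [1,0,-1,0,0,-0.02,40,2,0,-1,0,0,-0.04,40,3,0,-1,0,0,-0.05,40,4,0,-1,0,0,-0.06,40,5,0,-1,0,0,-0.08,40,6,0,-1,0,0,-0.09,40,7,1,-1,0,0,-0.11,40,8,1,-1,0,0,-0.12,40,8,1,-1,0,0,-0.12,40,8,1,-1,0,0,-0.12,40]}}

```text
time_s: 21.15
tool_pos: [0.5295, 0.2187, 0.0584]
ee_rot: [-2.093, -2.341, -0.01]
wrist_force: [-1.5, -0.5, -1.7]
finger_gap: 0.0395
```

Emit:
{"fn": "move_arm", "kwargs": {"increments": [1,0,0,0,0,-0.01,40,2,0,0,0,0,-0.02,40,3,0,0,0,0,-0.04,40,3,0,0,0,0,-0.04,40,4,0,0,0,0,-0.05,40,4,0,0,0,0,-0.05,40,5,0,0,0,0,-0.06,40,5,0,0,0,0,-0.06,40,5,0,0,0,0,-0.06,40,5,0,0,0,0,-0.06,40]}}

```text
time_s: 22.4
tool_pos: [0.5347, 0.2187, 0.0585]
ee_rot: [-2.162, -2.278, -0.01]
wrist_force: [-1.4, 0.8, -0.0]
finger_gap: 0.0402
```

```bash
python3 -c "
from h import *
s=read_state();get_image('wrist');get_image('scene')
P=np.array([.537,.150]);print(s['wrist_force'],s['tool_pos'])
for n in ['wrist','scene']:
  for x in mark_of(n,'brake_knob')[:1]:
    p=(wat(x['location'],.072,s) if n=='wrist' else atz(n,x['location'],.072))[:2]; d=p-P; print(n,x['conf'],p,np.degrees(np.arctan2(d[1],d[0])),np.hypot(*d))
"
```

```text
[-1.43049321  0.81550029 -0.00493501] [0.53471837 0.21865432 0.05848069]
wrist 0.94 [0.52252974 0.22329979] 101.16728420061801 0.07471444159132229
scene 0.8 [0.52644664 0.22547146] 97.96019687947688 0.07620574000516032
```

No stop force yet, so I'll keep going slowly.

Emit:
{"fn": "move_arm", "kwargs": {"increments": [1,0,0,0,0,-0.01,40,2,0,0,0,0,-0.02,40,3,0,0,0,0,-0.04,40,3,0,0,0,0,-0.04,40,4,0,0,0,0,-0.05,40,4,0,0,0,0,-0.05,40,5,0,0,0,0,-0.06,40,5,0,0,0,0,-0.06,40,5,0,0,0,0,-0.06,40,5,0,0,0,0,-0.06,40]}}

```text
time_s: 23.85
tool_pos: [0.5365, 0.218, 0.0581]
ee_rot: [-2.227, -2.209, -0.0]
wrist_force: [-9.8, -1.0, 7.4]
finger_gap: 0.0402
```

```bash
python3 -c "
from h import *
s=read_state();w=get_image('wrist');get_image('scene')
P=np.array([.537,.150]);print(s['wrist_force'],s['tool_pos'])
for n in ['wrist','scene']:
  for x in mark_of(n,'brake_knob')[:1]:
    p=(wat(x['location'],.072,s) if n=='wrist' else atz(n,x['location'],.072))[:2]; d=p-P; print(n,x['conf'],p,np.degrees(np.arctan2(d[1],d[0])),np.hypot(*d))
cv2.imwrite('pics/m5.png',np.hstack([cv2.resize(w,(400,300)),cv2.resize(get_image('top')[130:280,180:380],(400,300))])[:,:,::-1])
"
```

```text
[-9.83797212 -0.95022219  7.35095897] [0.53651741 0.2180155  0.05814693]
wrist 0.79 [0.52456435 0.22438143] 99.49135937984693 0.07541380836089555
scene 0.81 [0.52918562 0.21880396] 96.47957490896557 0.06924629427819154
```

View pics/m5.png

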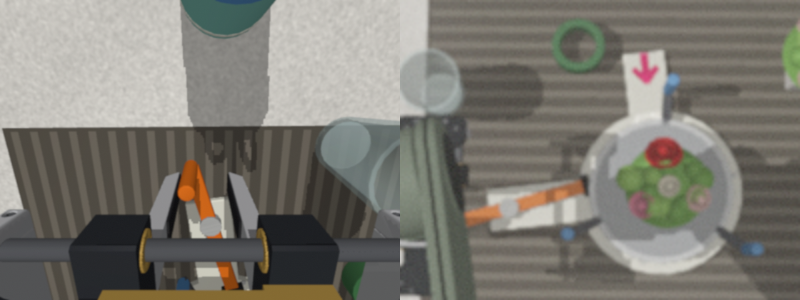

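The stop is reached: the force rose to about 10 N, the tool no longer follows, and the shoe is at the wheel rim (585,188). Next I'll back off to centre on the knob, lift and clear the view.

Emit:
{"fn": "move_arm", "kwargs": {"increments": [-5,0,0,0,0,0,40,-11,0,0,0,0,0,40,-11,0,0,0,0,0,40,-11,0,30,0,0,0,40,-11,0,80,0,0,0,40,-11,0,130,0,0,0,40,-11,0,160,0,0,0,40,-60,20,160,0,0,0,40,-110,50,160,0,0,0,40,-160,80,160,0,0,0,40]}}

```text
time_s: 25.35
tool_pos: [0.3758, 0.2987, 0.2187]
ee_rot: [-2.229, -2.208, -0.003]
wrist_force: [-0.6, -0.6, -0.0]
finger_gap: 0.0402
```

```bash
python3 look.py; python3 -c "
from h import *
t=get_image('top')
for k in ['posy2_mid','spool_mid','tape_mid','tumbler_mid','bud_mid','cutter_mid','tin_mid']:
  for x in mark_of('top',k)[:1]: print(k,x['conf'],atz('top',x['location'],Z[k])[:2].round(3))
print(read_state()['tool_pos'],read_state()['wrist_force'],read_state()['time_s'])
cv2.imwrite('pics/m6.png',cv2.resize(t[130:300,160:400],(720,510),interpolation=cv2.INTER_CUBIC)[:,:,::-1])"
```

```text
top peg0 0.85 [ 0.6839 -0.0339] ang -5.1 r 0.1169
top peg0 0.67 [0.507  0.0848] ang 119.2 r 0.124
top peg0 0.56 [ 0.4896 -0.128 ] ang -126.7 r 0.1303
top rose 0.83 [ 0.6017 -0.0202] ang 5.5 r 0.0344
top pot 0.89 [ 0.5596 -0.024 ] ang -176.6 r 0.008
top pot 0.32 [ 0.5475 -0.277 ] ang -94.5 r 0.2543
top brake_knob 0.56 [0.525  0.2193] ang 99.9 r 0.2465
top brake_pivot 0.9 [0.5411 0.1518] ang 98.6 r 0.1773
top marker 0.92 [6.959e-01 2.000e-04] ang 10.5 r 0.1306
scene peg0 0.82 [ 0.495  -0.1316] ang -123.8 r 0.1301
scene peg0 0.76 [0.5162 0.0786] ang 116.7 r 0.1143
scene peg0 0.64 [ 0.681  -0.0388] ang -7.7 r 0.1145
scene rose 0.59 [ 0.6056 -0.0205] ang 4.5 r 0.0382
scene pot 0.62 [ 0.5646 -0.0313] ang -110.2 r 0.0084
scene brake_knob 0.8 [0.5266 0.2154] ang 99.7 r 0.2424
scene brake_pivot 0.88 [0.5476 0.1543] ang 96.4 r 0.1789
scene marker 0.8 [ 0.7068 -0.0027] ang 8.5 r 0.1409
red scene 147 [ 0.6034 -0.0179] ang 8.9 r 0.0363
wrist marker 0.93 [ 0.6958 -0.0104] ang 5.8 r 0.129
posy2_mid 0.8 [ 0.708 -0.204]
spool_mid 0.88 [ 0.549 -0.279]
tape_mid 0.9 [0.741 0.077]
tumbler_mid 0.89 [0.682 0.246]
bud_mid 0.73 [ 0.413 -0.172]
cutter_mid 0.82 [ 0.367 -0.04 ]
tin_mid 0.73 [0.555 0.377]
[0.37650358 0.29806461 0.21818198] [ 0.07133125 -0.27015543  0.55334034] 26.75
```

View pics/m6.png

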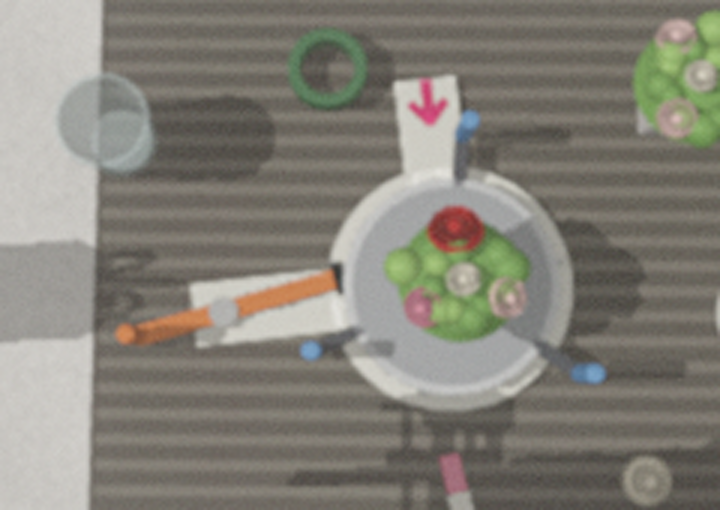

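```bash
python3 -c "
from bench import *
print(hand_in())"
```

```text
the job is handed in; nothing more can be done
None
```

The rose now faces the pink arrow, the brake lever is at its stop, and the job is handed in; no verdict is given. I set the fingers loosely round one blue peg and pushed the wheel about 147° counter-clockwise. I then swept the brake knob over the same way and lifted clear.

- **Rose:** averaged over the cameras, it points within about 1–3° of the arrow, roughly 1–2 mm sideways against the 8.5 mm allowed. Single readings spread from 4.5° to 9° for the rose and from 6° to 10.5° for the arrow.
- **Brake:** the force rose to about 10 N and the tool stopped following, and the last picture shows the shoe against the wheel rim. The knob direction measured only roughly (about 96–102°, where I had expected about 109° from my pivot estimate). I therefore relied on the force and the picture.
- **Wheel:** it did not move while the brake was pushed, as the last two top pictures look the same.
- **Other things:** all seven loose things are within about 1 cm of where they were first measured, which is about the scatter of the readings. The robot touches nothing.
- **Time:** about 27 s of the 72 s were used.

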